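Set the charger's blank current selector by clicks and start the charge

ROBOT

A 6-joint arm with a two-finger parallel gripper is mounted at the origin on the work surface. World frame = base frame: x ahead of the robot, y to its left, z up, the work surface at z = 0. Lengths are in m, angles in rad, forces in N, time in s.
With the tool pointing down it reaches from about 0.35 to 0.975 m from the base axis. Payload 4.9 kg.
Tool frame: the origin (TCP) lies at the very end of the fingers, on their centre line; the grasp point (between the pads) lies 19 mm behind it (ctrl.grip_point_offset is the distance from the TCP to the grasp point, in m); z points along the fingers, y is the line along which they close (so a half turn about z gives the same grasp; the last joint's range is limited). The gripper opens to 85 mm and grips with 20 to 120 N. Pads are 22 mm wide; open, the fingers measure 114 mm over their backs; the gripper's body (76 mm by 85 mm) begins 54 mm behind the grasp point. The pads swing forward as they close: fully open they stand 13 mm farther back than shut.
Start: joints at [-1.318, 0.053, 1.613, -0, 1.476, -0.119], TCP at [0.227, -0.582, 0.231] pointing down, gripper open.
Joint ranges: [-3.01, 3.01], [-1.01, 2.22], [0.06, 2.58], [-1.02, 4.17], [0.09, 2.62], [-3.14, 3.14]. Speed limits (rad/s): [2.57, 2.57, 3.14, 3.14, 3.14, 3.14].

INTERFACE

Orientations are given as a rotation vector (axis times angle).
In Python, from station import ctrl gives the robot as it stands.
- The arm moves only by the tool send_rows, never from a script. Its argument "rows" is a list of rows, each a list of 3 entries, a list of its own where there are three numbers: the finger opening in cm, from 0 to 8.54, then the shift along the tool's x, y, z in cm, then the turn about the tool's z in degrees. A call has 1 to 10 rows; each row shifts and turns the commanded pose from where the row before left it, along the tool's axes as they then stand; what a row does not reach is not made up. A row lasts 1/8 s, in which the tool goes at most 62.5 mm and 10.7 degrees, less where a joint would pass 70% of its speed; a pose out of reach is approached as far as the arm can. A call with a gripper value outside its range is refused whole. The fingers move at their own pace and stop on an object; "newtons" is the grip in N (left out, the last holds). Time passes only in rows, so rows that do not move let the fingers close. It gives the time, the measured TCP pose, the force, the opening and the grip force at its end, in the units of the state.
- ctrl.get_obs(): the state, without advancing time (a new reading comes with each control period).
- ctrl.get_image(name): name is "scene" or "side" or "wrist"; returns a dict with "frame" (480x640x3 uint8, red, green, blue), "range_z" (480x640 float32, m along the optical axis (not along the pixel's ray), 0 where there is no reading), "fx", "fy", "cx", "cy" (pixels), "cam_to_world" (4x4, takes a point from camera to world coordinates). Camera axes: x right, y down, z forward; pixel columns grow to the right and rows downward; lengths in m; the calibration is good to about 2 mm. The wrist camera is an equidistant fisheye: a pixel r from the principal point sees the ray r / f radians off the axis. A picture is of the moment at which its call begins.
- ctrl.finish_job(): hands the job in; it is judged then, once.
The state is a dict: "t": time; "q": joint angles; "dq": joint speeds; "effort": joint torques, N m; "tool_pos": TCP position; "tool_rot": TCP orientation; "contact_force": force on the tool from outside, world axes, zero at the start; "wrist_torque": the same for the moment, N m; "opening": finger opening in m; "grip_force": force on a finger pad.
Only numpy, scipy, OpenCV 4.12 (cv2) and the standard library are available. Lean on these libraries where they do the work, as an engineer would, in place of code of your own. Each camera call takes 0.05 s, during which the arm holds its last target. There are 200 camera calls.

TASK

The markings on the battery charger's black round selector knob are worn off. Turn it gently anticlockwise (seen from above) back to its end stop without forcing the stop, count four clicks clockwise from there and leave it resting in that fourth click, and only then press the green start button gently all the way down and let it spring back. Leave the docked battery and everything else on the table where it is.

Things in the scene. Friction and masses are not known exactly. Their poses are not given: they have to be found in the camera images.
- charger: the charger: lime box on a dark base, 190 mm (x) by 310 mm (y), fixed to the table, its top panel 75 mm above the table. Origin at the centre of its underside; its own -x side faces the robot at yaw 0. In its own frame: knob axis at (-20, -10) mm, button axis at (-20, -105) mm, battery dock centred on (12, 98) mm.
- selector_top (a point): centre of the top of the selector knob, on its vertical axis; point and orientation belong to the charger and do not turn with the knob. The knob is a black ribbed cylinder, 38 mm diameter, from 3 to 37 mm above the panel (top 112 mm above the table), unmarked and alike all round. Within 55 mm of its axis the panel is bare.
- selector_foot (a point): where the knob's axis meets the panel, 75 mm above the table. 11 resting places, 20 degrees apart, between two end stops; starts 2 to 7 clicks from the anticlockwise stop. Leaving a resting place takes about 0.25 N m (to 0.45 as the ball lets go), falling to zero half way, then it pulls onward as strongly; let go, the knob is drawn into the nearest resting place (also at either stop).
- selector_stop (a point): a point on the knob's axis 30 mm below the panel, at the stops inside. The stops are springy: beyond the last resting place the torque rises from about 0.3 N m by 4 N m per radian, so a lasting 0.55 N m is a sure sign of a stop (a click's jolt fades at once). Turning 0.14 rad (8 degrees) beyond it, at about 0.85 N m, is forcing it.
- wiper (a joint): contact wiper inside the charger, geared to the knob: 0 m at the anticlockwise stop, growing by only 0.000002 m (2 micrometres) per click clockwise, so its reading drowns in the measurement noise and cannot tell the click. The result is judged by its true value: 0.000008 m is the fourth click.
- start_top (a point): centre of the top of the round green start button, 24 mm diameter, in a black collar of 40 mm diameter and 12 mm height, 95 mm from the knob axis towards the charger's -y side; its top is 97 mm above the table when released, and the point moves with it. 6 mm travel straight down, 1.5 N to begin, 5 N to be fully down; more than 25 N on it is too much.
- start (a joint): start button travel: 0 released, 0.006 m fully down
- docked_pack: lime and black drill battery, 96 x 68 mm, 67 mm high, origin at the centre of its underside; it stands in the charger's dock, its top 142 mm above the table, to be left there
- spare_pack: lime and black drill battery, 96 x 68 mm, 67 mm high, origin at the centre of its underside; bystander standing on the table beside the charger
- drill: lime and black cordless drill standing on its battery, 215 mm long with the bit, 209 mm high, origin at the centre of its underside; bystander at the robot's right
- cup: blue mug, 84 mm diameter and 120 mm high, origin at the centre of its underside; bystander
- glue_jar: jar with red cap, 70 mm diameter, 85 mm high, origin at the centre of its underside; bystander
- tape_measure: yellow tape measure standing on edge, 70 x 36 mm, 66 mm high, origin at the centre of its underside; bystander
- bit_box: flat grey and orange box of bits, 50 x 110 mm, 31 mm high, origin at the centre of its underside; bystander lying just behind the charger
- screwdriver: red-handled screwdriver, 200 mm long, 26 mm thick, lying on the table just in front of the charger, along its own x axis; bystander

How it is judged:
By the outcome, as a careful person would: the job done as asked, in the order asked, and still so for the second after the job is handed in, with the robot touching nothing.
It also fails if it takes over 72 s, if anything falls off the work surface, if the arm or the gripper's body presses on something with over 40 N, if the wrist force passes 120 N, or if a joint passes its speed limit or range.

## Working session

There is one attempt and no reset: what is moved stays moved. The work goes in short steps, Python scripts to look and compute and a tool call to move; the robot and the scene stay as the last step left them, time stands still between calls to the robot, and variables do not carry over. Pictures are saved under pics/ and viewed, at most 10 in all, crops included, and the job is handed in when it is done.

Besides the shell and the picture viewer there is one more tool, called after "Emit:" as name(argument=value, ...) on one line, values as JSON. send_rows: Moves the arm, as the interface text tells. Its arguments: {"type":"object","properties":{"rows":{"type":"array","items":{"type":"array"}},"newtons":{"type":"number"}},"required":["rows"]}

```bash
ls; mkdir -p pics
python3 - <<'E'
from station import ctrl
import cv2,numpy as np
o=ctrl.get_obs()
print({k:np.round(v,3).tolist() for k,v in o.items()})
for n in ("scene","side"):
    im=ctrl.get_image(n); cv2.imwrite(f"pics/{n}0.png",im["frame"][:,:,::-1]); np.savez(f"pics/{n}0.npz",**im)
    print(n,im["fx"],im["cx"],im["cy"],np.round(im["cam_to_world"],3).tolist())
E
```

```text
pics
{'t': 0.0, 'q': [-1.318, 0.053, 1.614, 0.0, 1.476, -0.119], 'dq': [-0.0, 0.0, -0.0, 0.0, -0.001, 0.001], 'effort': [0.0, -39.369, -37.018, -0.0, 0.007, 0.0], 'tool_pos': [0.227, -0.582, 0.23], 'tool_rot': [-3.085, -0.58, 0.0], 'contact_force': [0.007, 0.324, 0.28], 'wrist_torque': [-0.038, -0.031, 0.014], 'grip_force': 0.0, 'opening': 0.085}
scene 569.6047996141785 318.40080067879836 235.64146568828815 [[-0.471, 0.48, -0.739, 1.831], [0.882, 0.27, -0.387, 0.651], [0.014, -0.834, -0.551, 1.068], [0.0, 0.0, 0.0, 1.0]]
side 434.19723468230114 319.6573880394173 241.7518502759645 [[-0.773, -0.441, 0.456, -0.011], [-0.634, 0.552, -0.542, 0.596], [-0.013, -0.708, -0.707, 0.905], [0.0, 0.0, 0.0, 1.0]]
```

View pics/scene0.png

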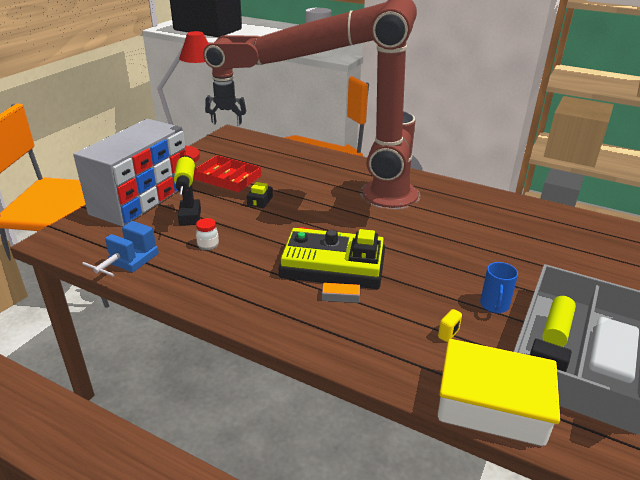

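The scene view shows the charger at about (332,258), the knob near (332,236), the green button near (301,237) and the docked pack near (367,243).

View pics/side0.png

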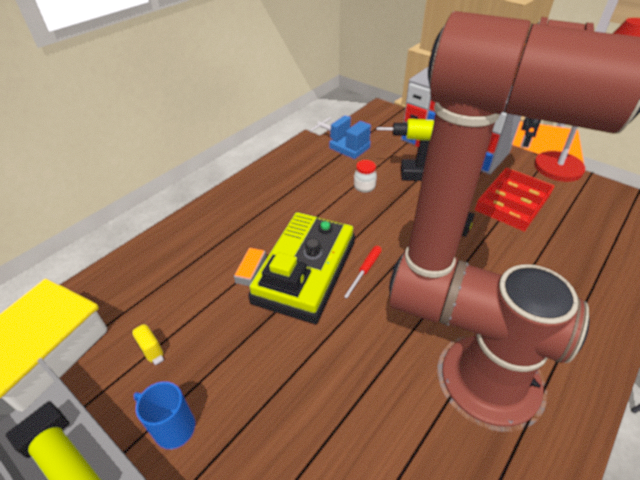

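```bash
cat > h.py <<'E'
import cv2,numpy as np
def load(n): return dict(np.load(f"pics/{n}.npz"))
def ray(im,u,v):
    T=im["cam_to_world"]; d=T[:3,:3]@np.array([(u-im["cx"])/im["fx"],(v-im["cy"])/im["fy"],1]); return T[:3,3],d
def plane(im,u,v,z):
    o,d=ray(im,u,v); return o+d*(z-o[2])/d[2]
def cloud(im):
    v,u=np.mgrid[:480,:640]; z=im["range_z"]
    p=np.stack([(u-im["cx"])/im["fx"]*z,(v-im["cy"])/im["fy"]*z,z],-1)
    return p@im["cam_to_world"][:3,:3].T+im["cam_to_world"][:3,3]
E
python3 - <<'E'
from h import *
for n in("scene0","side0"):
    im=load(n);P=cloud(im);hsv=cv2.cvtColor(im["frame"],cv2.COLOR_RGB2HSV)
    near=(P[...,0]>.2)&(P[...,0]<.9)&(abs(P[...,1])<.45)&(im["range_z"]>0)
    for nm,lo,hi in(("green",(50,100,40),(85,255,255)),("lime",(27,150,90),(40,255,255))):
        m=(cv2.inRange(hsv,lo,hi)>0)&near
        k,l,s,c=cv2.connectedComponentsWithStats(m.astype(np.uint8))
        for i in range(1,k):
            if s[i,4]>25:
                q=P[l==i]; print(n,nm,s[i].tolist(),c[i].round(1),q.mean(0).round(3),q.min(0).round(3),q.max(0).round(3),plane(im,*c[i],.097).round(4))
    k=near&(abs(P[...,2]-.112)<.004)
    k,l,s,c=cv2.connectedComponentsWithStats(k.astype(np.uint8))
    for i in range(1,k):
        if s[i,4]>25: print("z112",n,s[i].tolist(),P[l==i].mean(0).round(4),plane(im,*c[i],.112).round(4))
    m=near&(abs(P[...,2]-.075)<.004); q=P[m][:,:2].astype(np.float32)*1000; print("panel",len(q),cv2.minAreaRect(q))
E
```

```text
scene0 green [298, 232, 7, 7, 41] [301.  234.8] [ 0.546 -0.081  0.094] [ 0.531 -0.093  0.083] [ 0.557 -0.069  0.101] [ 0.55   -0.0788  0.097 ]
scene0 lime [251, 182, 17, 12, 160] [259.  187.7] [ 0.305 -0.395  0.061] [ 0.266 -0.424  0.042] [ 0.332 -0.373  0.072] [ 0.3594 -0.3578  0.097 ]
scene0 lime [281, 228, 103, 49, 2090] [328.6 257.4] [0.578 0.032 0.068] [ 0.398 -0.164 -0.003] [0.66  0.191 0.119] [0.6149 0.0506 0.097 ]
scene0 lime [357, 229, 18, 16, 244] [365.6 236.6] [0.517 0.122 0.137] [0.48  0.083 0.117] [0.543 0.15  0.147] [0.4608 0.0998 0.097 ]
scene0 lime [442, 310, 18, 17, 172] [450.8 317.5] [0.658 0.437 0.064] [0.62  0.419 0.057] [0.686 0.45  0.072] [0.6961 0.4436 0.097 ]
z112 scene0 [326, 230, 12, 7, 66] [0.514  0.0082 0.1118] [0.5144 0.0084 0.112 ]
z112 scene0 [353, 247, 23, 7, 61] [0.5511 0.1334 0.1118] [0.5513 0.1335 0.112 ]
panel 1933 ((475.0097961425781, 11.675445556640625), (857.8538818359375, 372.7788391113281), 88.91605377197266)
side0 green [320, 221, 11, 9, 75] [324.9 225.1] [ 0.541 -0.084  0.095] [ 0.529 -0.108  0.077] [ 0.57  -0.072  0.101] [ 0.5395 -0.0827  0.097 ]
side0 lime [250, 212, 103, 101, 3870] [301.  264.6] [0.508 0.053 0.08 ] [ 0.398 -0.211 -0.002] [0.716 0.187 0.147] [0.495 0.068 0.097]
side0 lime [300, 274, 4, 9, 28] [301.6 278.2] [0.464 0.102 0.099] [0.459 0.091 0.087] [0.468 0.111 0.112] [0.4647 0.1006 0.097 ]
side0 lime [133, 326, 23, 25, 299] [143.9 337.3] [0.647 0.436 0.066] [0.617 0.418 0.053] [0.68  0.45  0.071] [0.6221 0.4416 0.097 ]
z112 side0 [305, 238, 15, 12, 125] [0.5104 0.0064 0.1133] [0.5112 0.0055 0.112 ]
z112 side0 [261, 273, 42, 13, 92] [0.4911 0.1414 0.1119] [0.4908 0.1415 0.112 ]
panel 3109 ((570.861572265625, -108.98284912109375), (176.7195587158203, 569.9982299804688), 18.67547607421875)
```

The side view shows the knob at about (313,245), the button at about (325,225), and the screwdriver in front of the charger at about (365,270). Estimated positions are knob (0.512, 0.006), button (0.543, -0.082) and yaw about 19°. I'll raise the arm and move above the knob.

Emit:
send_rows(rows=[[8.5,[0,0,-4],0],[8.5,[0,0,-4],0],[8.5,[0,0,-4],0],[8.5,[3,-2.8,0],0],[8.5,[3,-2.8,0],0],[8.5,[3,-2.8,0],0],[8.5,[3,-2.8,0],0],[8.5,[3,-2.8,0],0],[8.5,[3,-2.8,0],0],[8.5,[3,-2.8,0],0]], newtons=50)

```text
t: 1.35
tool_pos: [0.3518, -0.3219, 0.3507]
tool_rot: [-3.087, -0.58, 0.0]
contact_force: [0.2, 1.0, -0.3]
opening: 0.0849
grip_force: 0.0
```

Emit:
send_rows(rows=[[5.5,[3,-2.8,0],0],[5.5,[3,-2.8,0],0],[5.5,[3,-2.8,0],0],[5.5,[3,-2.8,0],0],[5.5,[3,-2.8,0],0],[5.5,[3,-2.8,0],0],[5.5,[3,-2.8,0],0],[5.5,[3,-2.8,0],0],[5.5,[3,-2.7,0],0],[5.5,[0,0,5],0]])

```text
t: 2.6
tool_pos: [0.5146, 0.0105, 0.305]
tool_rot: [3.084, 0.586, 0.013]
contact_force: [-0.2, -1.5, -0.8]
opening: 0.0549
grip_force: 0.0
```

Emit:
send_rows(rows=[[5.5,[0,0,4],0],[5.5,[0,0,0],0],[5.5,[0,0,0],0]])

```text
t: 2.98
tool_pos: [0.5125, 0.0084, 0.2629]
tool_rot: [3.087, 0.58, 0.003]
contact_force: [-0.1, -0.3, 0.3]
opening: 0.0552
grip_force: 0.0
```

Run:
```python
from station import ctrl
import cv2,numpy as np
o=ctrl.get_obs()
print({k:np.round(v,4).tolist() for k,v in o.items()})
im=ctrl.get_image("wrist"); cv2.imwrite("pics/w1.png",im["frame"][:,:,::-1]); np.savez("pics/w1.npz",**im)
print(im["fx"],im["fy"],im["cx"],im["cy"],np.round(im["cam_to_world"],3).tolist())
```

```text
{'t': 2.975, 'q': [-0.1289, -0.239, 1.833, -0.0, 1.5456, 1.0702], 'dq': [-0.0033, -0.0121, -0.0317, 0.0018, -0.0024, 0.0015], 'effort': [0.0891, -25.7817, -35.8594, 0.004, 0.027, -0.0], 'tool_pos': [0.5125, 0.0084, 0.2629], 'tool_rot': [3.0869, 0.5803, 0.0029], 'contact_force': [-0.0813, -0.2893, 0.2899], 'wrist_torque': [0.0334, 0.012, -0.0221], 'grip_force': 0.0, 'opening': 0.0552}
371.64829954431775 371.64829954431775 319.6209821931954 238.1653449488568 [[0.363, -0.893, -0.266, 0.58], [-0.932, -0.347, -0.106, 0.037], [0.002, 0.286, -0.958, 0.405], [0.0, 0.0, 0.0, 1.0]]
```

View pics/w1.png

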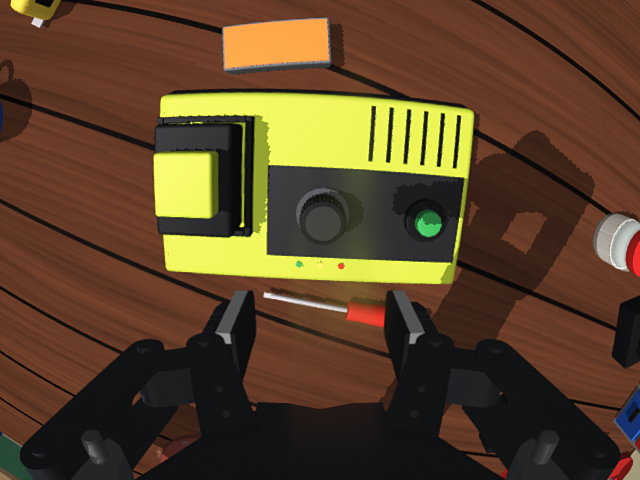

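The wrist view shows the knob top at about (322,221), the button at (428,223), the pack at (200,185), and the screwdriver clear of the fingers. I'll measure the positions precisely from this one.

```bash
cat >> h.py <<'E'
def fcloud(im):
    v,u=np.mgrid[:480,:640].astype(float); x=(u-im["cx"])/im["fx"];y=(v-im["cy"])/im["fy"]
    r=np.hypot(x,y)+1e-9; s=np.tan(r)/r; d=np.stack([x*s,y*s,np.ones_like(x)],-1)
    T=im["cam_to_world"]; d=d@T[:3,:3].T
    return T[:3,3],d,T[:3,3]+d*im["range_z"][...,None]
def fplane(im,z):
    o,d,_=fcloud(im); return o+d*((z-o[2])/d[...,2])[...,None]
def meas(im,k0,b0):
    P=fcloud(im)[2]; hsv=cv2.cvtColor(im["frame"],cv2.COLOR_RGB2HSV)
    Q=fplane(im,.112); m=(abs(P[...,2]-.112)<.005)&(np.hypot(P[...,0]-k0[0],P[...,1]-k0[1])<.03)
    c,r=cv2.minEnclosingCircle((Q[m][:,:2]*1000).astype(np.float32)); print("knob",np.round(c,1),r,Q[m].mean(0)[:2].round(4),m.sum(),P[m][:,2].mean())
    Q=fplane(im,.097); m=(cv2.inRange(hsv,(45,100,60),(85,255,255))>0)&(abs(P[...,2]-.097)<.005)&(np.hypot(P[...,0]-b0[0],P[...,1]-b0[1])<.03)
    c,r=cv2.minEnclosingCircle((Q[m][:,:2]*1000).astype(np.float32)); print("button",np.round(c,1),r,Q[m].mean(0)[:2].round(4),m.sum(),P[m][:,2].mean())
E
python3 - <<'E'
from h import *
meas(load("w1"),(.512,.006),(.543,-.082))
from station import ctrl
from scipy.spatial.transform import Rotation as R
print(R.from_rotvec(ctrl.get_obs()["tool_rot"]).as_matrix().round(4))
E
```

```text
knob [512.    7.2] 19.484268188476562 [0.512 0.007] 1601 0.11199408410673699
button [541.7 -81.8] 12.313387870788574 [ 0.5417 -0.0819] 508 0.09636987156231624
[[ 9.318e-01  3.630e-01  3.600e-03]
 [ 3.630e-01 -9.318e-01 -4.000e-04]
 [ 3.200e-03  1.700e-03 -1.000e+00]]
```

Emit:
send_rows(rows=[[5.5,[-0.09,0.1,4],0],[5.5,[0,0,4],0],[5.5,[0,0,4],0],[5.5,[0,0,2],0],[5.5,[0,0,2],0],[5.5,[0,0,1.0],0],[5.5,[0,0,1.0],0],[5.5,[0,0,0],0],[5.5,[0,0,0],0]])

```text
t: 4.15
tool_pos: [0.512, 0.0072, 0.0822]
tool_rot: [3.087, 0.581, 0.002]
contact_force: [0.3, 0.1, -0.5]
opening: 0.0552
grip_force: 0.0
```

```bash
cat > s.py <<'E'
from station import ctrl
import numpy as np
from scipy.spatial.transform import Rotation as R
o=ctrl.get_obs(); M=R.from_rotvec(o["tool_rot"]).as_matrix()
print("t",o["t"],"pos",o["tool_pos"].round(4) if hasattr(o["tool_pos"],"round") else o["tool_pos"],"yaw",np.degrees(np.arctan2(M[1,0],M[0,0])).round(2),"q6",round(o["q"][5],3),"F",np.round(o["contact_force"],1),"Ftool",(M.T@o["contact_force"]).round(1),"T",np.round(o["wrist_torque"],3),"eff6",round(o["effort"][5],3),"open",round(o["opening"],4),"grip",round(o["grip_force"],1))
E
cat > p.py <<'E'
import sys,cv2
from station import ctrl
from h import *
im=ctrl.get_image("wrist"); cv2.imwrite(f"pics/{sys.argv[1]}.png",im["frame"][:,:,::-1]); np.savez(f"pics/{sys.argv[1]}.npz",**im)
E
python3 s.py; python3 p.py w2; python3 -c "
from h import *
meas(load('w2'),(.512,.007),(.542,-.082))"
```

```text
t 4.15 pos [0.512  0.0072 0.0822] yaw 21.3 q6 1.068 F [ 0.3  0.1 -0.5] Ftool [0.3 0.  0.5] T [-0.013  0.057  0.007] eff6 -0.0 open 0.0552 grip 0.0
knob [511.3   7.5] 30.896989822387695 [0.5139 0.0073] 7937 0.11190541609370488
button [542.1 -80.3] 13.169341087341309 [ 0.5421 -0.0799] 1618 0.09614344814219412
```

View pics/w2.png

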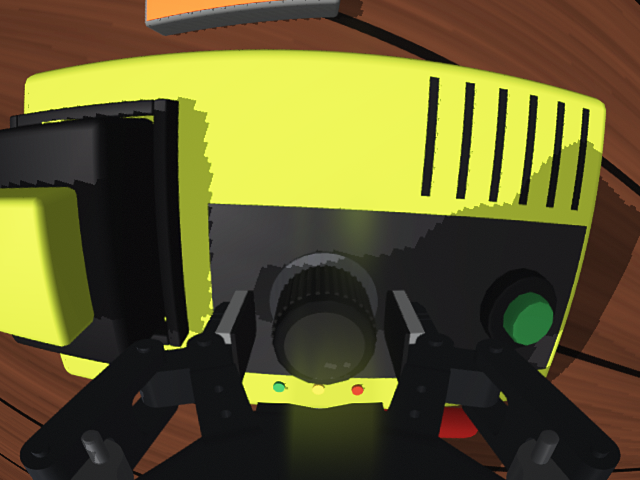

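The knob sits at about (325,345) between the pads at 245 and 395, so it's well centred. I'll grip it.

Emit:
send_rows(rows=[[3.4,[0,0,0],0],[3.4,[0,0,0],0],[3.4,[0,0,0],0],[3.4,[0,0,0],0],[3.4,[0,0,0],0],[3.4,[0,0,0],0]], newtons=50)

```text
t: 4.95
tool_pos: [0.5126, 0.0058, 0.0827]
tool_rot: [3.084, 0.58, 0.003]
contact_force: [-0.4, -3.8, 3.3]
opening: 0.0365
grip_force: 50.6
```

```bash
python3 s.py
```

```text
t 4.95 pos [0.5126 0.0058 0.0827] yaw 21.31 q6 1.068 F [-0.4 -3.8  3.3] Ftool [-1.8  3.4 -3.3] T [-0.729 -0.051  0.067] eff6 -0.004 open 0.0365 grip 50.6
```

Emit:
send_rows(rows=[[3.4,[0,0.14,0],0],[3.4,[0,0,0],-2.5],[3.4,[0,0,0],-2.5],[3.4,[0,0,0],0],[3.4,[0,0,0],0]])

```text
t: 5.58
tool_pos: [0.5126, 0.0059, 0.0827]
tool_rot: [3.059, 0.714, 0.002]
contact_force: [-2.0, -0.9, 6.1]
opening: 0.0367
grip_force: 51.1
```

```bash
python3 s.py
```

```text
t 5.575 pos [0.5126 0.0059 0.0827] yaw 26.28 q6 0.978 F [-2.  -0.9  6.1] Ftool [-2.2 -0.1 -6.1] T [-0.259  0.208 -0.186] eff6 -0.048 open 0.0367 grip 51.1
```

Emit:
send_rows(rows=[[3.4,[0,0,0],-5],[3.4,[0,0,0],-5],[3.4,[0,0,0],-5],[3.4,[0,0,0],-2.5],[3.4,[0,0,0],-2.5],[3.4,[0,0,0],0],[3.4,[0,0,0],0]])

```text
t: 6.45
tool_pos: [0.5123, 0.0061, 0.0827]
tool_rot: [-2.889, -1.235, -0.001]
contact_force: [-3.3, -0.2, 6.9]
opening: 0.0367
grip_force: 51.3
```

```bash
python3 s.py
```

```text
t 6.45 pos [0.5123 0.0061 0.0827] yaw 46.29 q6 0.629 F [-3.3 -0.2  6.9] Ftool [-2.4 -2.2 -6.9] T [-0.029  0.484 -0.068] eff6 -0.085 open 0.0367 grip 51.3
```

Emit:
send_rows(rows=[[3.4,[0,0,0],-5],[3.4,[0,0,0],-5],[3.4,[0,0,0],-5],[3.4,[0,0,0],-2.5],[3.4,[0,0,0],-2.5],[3.4,[0,0,0],0],[3.4,[0,0,0],0]])

```text
t: 7.32
tool_pos: [0.5121, 0.0063, 0.0827]
tool_rot: [-2.63, -1.717, -0.0]
contact_force: [-4.6, -0.7, 8.6]
opening: 0.037
grip_force: 51.4
```

```bash
python3 s.py
```

```text
t 7.325 pos [0.5121 0.0063 0.0827] yaw 66.28 q6 0.28 F [-4.6 -0.7  8.6] Ftool [-2.5 -3.9 -8.6] T [ 0.012  0.633 -0.224] eff6 -0.203 open 0.037 grip 51.4
```

Emit:
send_rows(rows=[[3.4,[-0.1,-0.15,-0.05],-5],[3.4,[0,0,0],-5],[3.4,[0,0,0],-5],[3.4,[0,0,0],-2.5],[3.4,[0,0,0],-2.5],[3.4,[0,0,0],0],[3.4,[0,0,0],0]])

```text
t: 8.2
tool_pos: [0.5116, 0.0063, 0.0827]
tool_rot: [2.293, 2.145, 0.006]
contact_force: [4.4, 2.7, 0.6]
opening: 0.0363
grip_force: 51.3
```

```bash
python3 s.py
```

```text
t 8.2 pos [0.5116 0.0063 0.0827] yaw 86.17 q6 -0.068 F [4.4 2.7 0.6] Ftool [ 3.   4.2 -0.6] T [ 0.359 -0.494 -0.219] eff6 -0.455 open 0.0363 grip 51.3
```

Emit:
send_rows(rows=[[3.4,[0.04,0.09,0],0],[3.4,[0,0,0],0],[3.4,[0,0,0],0]])

```text
t: 8.57
tool_pos: [0.5116, 0.0063, 0.0827]
tool_rot: [2.291, 2.149, 0.002]
contact_force: [1.7, 2.5, 5.9]
opening: 0.0369
grip_force: 51.7
```

```bash
python3 s.py
```

```text
t 8.575 pos [0.5116 0.0063 0.0827] yaw 86.31 q6 -0.07 F [1.7 2.5 5.9] Ftool [ 2.6  1.5 -5.9] T [ 0.374 -0.118 -0.021] eff6 0.035 open 0.0369 grip 51.7
```

Emit:
send_rows(rows=[[3.4,[0,0,0],-2.5],[3.4,[0,0,0],0]])

```text
t: 8.82
tool_pos: [0.5116, 0.0063, 0.0827]
tool_rot: [2.244, 2.198, 0.002]
contact_force: [3.3, 1.9, 2.5]
opening: 0.0367
grip_force: 51.5
```

```bash
python3 s.py
```

```text
t 8.825 pos [0.5116 0.0063 0.0827] yaw 88.8 q6 -0.113 F [3.3 1.9 2.5] Ftool [ 2.   3.3 -2.5] T [ 0.522 -0.153  0.024] eff6 -0.132 open 0.0367 grip 51.5
```

Emit:
send_rows(rows=[[3.4,[0,0,0],-2.5],[3.4,[0,0,0],0]])

```text
t: 9.07
tool_pos: [0.5116, 0.0063, 0.0827]
tool_rot: [2.195, 2.246, 0.002]
contact_force: [-0.4, 2.7, 7.5]
opening: 0.0368
grip_force: 51.8
```

```bash
python3 s.py
```

```text
t 9.075 pos [0.5116 0.0063 0.0827] yaw 91.32 q6 -0.157 F [-0.4  2.7  7.5] Ftool [ 2.7 -0.3 -7.5] T [ 0.326  0.099 -0.055] eff6 -0.063 open 0.0368 grip 51.8
```

Emit:
send_rows(rows=[[3.4,[0,0,0],-2.5],[3.4,[0,0,0],-2.5],[3.4,[0,0,0],0]])

```text
t: 9.45
tool_pos: [0.5115, 0.0063, 0.0827]
tool_rot: [2.095, 2.341, 0.001]
contact_force: [3.0, 1.3, 3.6]
opening: 0.0366
grip_force: 51.6
```

```bash
python3 s.py
```

```text
t 9.45 pos [0.5115 0.0063 0.0827] yaw 96.34 q6 -0.244 F [3.  1.3 3.6] Ftool [ 1.   3.1 -3.6] T [ 0.516 -0.162  0.153] eff6 0.086 open 0.0366 grip 51.6
```

Emit:
send_rows(rows=[[3.4,[0,0,0],-2.5],[3.4,[0,0,0],-2.5],[3.4,[0,0,0],0]])

```text
t: 9.82
tool_pos: [0.5114, 0.0063, 0.0827]
tool_rot: [1.992, 2.429, 0.001]
contact_force: [0.6, 2.0, 6.4]
opening: 0.0366
grip_force: 51.9
```

```bash
python3 s.py
```

```text
t 9.825 pos [0.5114 0.0063 0.0827] yaw 101.31 q6 -0.331 F [0.6 2.  6.4] Ftool [ 1.9  1.  -6.4] T [ 0.343  0.034 -0.024] eff6 -0.074 open 0.0366 grip 51.9
```

The readings fit the detent profile: pulling onward at 15°, near zero at 20°. I'll probe the next one.

Emit:
send_rows(rows=[[3.4,[0,0,0],-2.5],[3.4,[0,0,0],-2.5],[3.4,[0,0,0],0],[3.4,[0,0,0],0],[3.4,[0,0,0],0]])

```text
t: 10.45
tool_pos: [0.5114, 0.0062, 0.0827]
tool_rot: [1.884, 2.513, 0.001]
contact_force: [-1.1, 2.6, 7.7]
opening: 0.0366
grip_force: 51.9
```

```bash
python3 s.py
```

```text
t 10.45 pos [0.5114 0.0062 0.0827] yaw 106.28 q6 -0.418 F [-1.1  2.6  7.7] Ftool [ 2.8 -0.3 -7.7] T [ 0.4    0.244 -0.172] eff6 -0.123 open 0.0366 grip 51.9
```

Not the stop yet.

Emit:
send_rows(rows=[[3.4,[0,0,0],-5],[3.4,[0,0,0],-5],[3.4,[0,0,0],-5],[3.4,[0,0,0],-2.5],[3.4,[0,0,0],-2.5],[3.4,[0,0,0],0],[3.4,[0,0,0],0],[3.4,[0,0,0],0]])

```text
t: 11.45
tool_pos: [0.5111, 0.006, 0.0827]
tool_rot: [-1.421, -2.801, -0.0]
contact_force: [-1.2, 2.2, 5.3]
opening: 0.0363
grip_force: 51.9
```

```bash
python3 s.py
```

```text
t 11.45 pos [0.5111 0.006  0.0827] yaw 126.19 q6 -0.766 F [-1.2  2.2  5.3] Ftool [ 2.5  0.3 -5.3] T [ 0.264  0.448 -0.512] eff6 -0.571 open 0.0363 grip 51.9
```

Emit:
send_rows(rows=[[3.4,[0,0,0],-0.5],[3.4,[0,0,0],0],[3.4,[0,0,0],0],[3.4,[0,0,0],0]])

```text
t: 11.95
tool_pos: [0.5112, 0.006, 0.0827]
tool_rot: [-1.409, -2.807, -0.0]
contact_force: [-1.0, 2.1, 10.9]
opening: 0.0366
grip_force: 52.3
```

```bash
python3 s.py
```

```text
t 11.95 pos [0.5112 0.006  0.0827] yaw 126.68 q6 -0.774 F [-1.   2.1 10.9] Ftool [  2.3   0.4 -10.9] T [ 0.315  0.453 -0.605] eff6 -0.617 open 0.0366 grip 52.3
```

A lasting 0.6 N m means this is the stop, 5 clicks from the start. I'll back off to the resting place, release so the knob settles, and re-grip.

Emit:
send_rows(rows=[[3.4,[0,0,0],2.5],[3.4,[0,0,0],3],[3.4,[0,0,0],0],[3.4,[0,0,0],0]])

```text
t: 12.45
tool_pos: [0.5112, 0.0061, 0.0827]
tool_rot: [-1.54, -2.738, -0.0]
contact_force: [-0.8, 1.8, 6.2]
opening: 0.0366
grip_force: 51.8
```

```bash
python3 s.py
```

```text
t 12.45 pos [0.5112 0.0061 0.0827] yaw 121.29 q6 -0.68 F [-0.8  1.8  6.2] Ftool [ 1.9  0.3 -6.2] T [ 0.285  0.265 -0.069] eff6 -0.054 open 0.0366 grip 51.8
```

Emit:
send_rows(rows=[[5.5,[0,0,0],0],[5.5,[0,0,0],0],[5.5,[0,0,0],0],[5.5,[0,0,0],0],[3.4,[0,0,0],0],[3.4,[0,0,0],0],[3.4,[0,0,0],0],[3.4,[0,0,0],0],[3.4,[0,0,0],0],[3.4,[0,0,0],0]])

```text
t: 13.7
tool_pos: [0.5112, 0.0061, 0.082]
tool_rot: [1.54, 2.738, 0.001]
contact_force: [-0.1, 0.9, 2.1]
opening: 0.0367
grip_force: 50.9
```

```bash
python3 s.py
```

```text
t 13.7 pos [0.5112 0.0061 0.082 ] yaw 121.3 q6 -0.68 F [-0.1  0.9  2.1] Ftool [ 0.8  0.4 -2.1] T [ 0.279 -0.009 -0.07 ] eff6 -0.027 open 0.0367 grip 50.9
```

Gripped at stop rest, torque near zero. First click, read at +5° and +20°.

Emit:
send_rows(rows=[[3.4,[0,0,0],2.5],[3.4,[0,0,0],2.5],[3.4,[0,0,0],0],[3.4,[0,0,0],0]])

```text
t: 14.2
tool_pos: [0.5113, 0.0061, 0.082]
tool_rot: [1.657, 2.669, 0.001]
contact_force: [2.2, 3.7, 0.2]
opening: 0.0368
grip_force: 50.8
```

```bash
python3 s.py
```

```text
t 14.2 pos [0.5113 0.0061 0.082 ] yaw 116.34 q6 -0.594 F [2.2 3.7 0.2] Ftool [ 2.3  3.6 -0.2] T [ 0.352 -0.176  0.125] eff6 0.126 open 0.0368 grip 50.8
```

Emit:
send_rows(rows=[[3.4,[0,0,0],5],[3.4,[0,0,0],5],[3.4,[0,0,0],5],[3.4,[0,0,0],0],[3.4,[0,0,0],0],[3.4,[0,0,0],0]])

```text
t: 14.95
tool_pos: [0.5115, 0.0062, 0.082]
tool_rot: [1.991, 2.43, 0.002]
contact_force: [3.0, 3.5, 2.0]
opening: 0.0363
grip_force: 51.2
```

```bash
python3 s.py
```

```text
t 14.95 pos [0.5115 0.0062 0.082 ] yaw 101.35 q6 -0.332 F [3.  3.5 2. ] Ftool [ 2.8  3.6 -2. ] T [ 0.586 -0.435  0.061] eff6 0.025 open 0.0363 grip 51.2
```

Emit:
send_rows(rows=[[3.4,[0,0,0],5],[3.4,[0,0,0],5],[3.4,[0,0,0],5],[3.4,[0,0,0],5],[3.4,[0,0,0],0],[3.4,[0,0,0],0]])

```text
t: 15.7
tool_pos: [0.5118, 0.0062, 0.082]
tool_rot: [2.382, 2.047, 0.003]
contact_force: [5.5, 3.7, 1.1]
opening: 0.0371
grip_force: 51.2
```

```bash
python3 s.py
```

```text
t 15.7 pos [0.5118 0.0062 0.082 ] yaw 81.35 q6 0.017 F [5.5 3.7 1.1] Ftool [ 4.5  4.9 -1.1] T [ 0.616 -0.591  0.047] eff6 0.072 open 0.0371 grip 51.2
```

Emit:
send_rows(rows=[[3.4,[0.1,0.1,0],5],[3.4,[0,0,0],5],[3.4,[0,0,0],5],[3.4,[0,0,0],5],[3.4,[0,0,0],0],[3.4,[0,0,0],0]])

```text
t: 16.45
tool_pos: [0.5121, 0.0062, 0.082]
tool_rot: [2.701, 1.603, -0.002]
contact_force: [0.8, -1.7, 3.4]
opening: 0.0367
grip_force: 51.4
```

```bash
python3 s.py
```

```text
t 16.45 pos [0.5121 0.0062 0.082 ] yaw 61.39 q6 0.367 F [ 0.8 -1.7  3.4] Ftool [-1.1  1.5 -3.4] T [-0.343 -0.003  0.046] eff6 0.036 open 0.0367 grip 51.4
```

Emit:
send_rows(rows=[[3.4,[0,0,0],5],[3.4,[0,0,0],5],[3.4,[0,0,0],5],[3.4,[0,0,0],0],[3.4,[0,0,0],0]])

```text
t: 17.08
tool_pos: [0.5123, 0.0061, 0.082]
tool_rot: [2.886, 1.237, -0.001]
contact_force: [-0.3, -4.7, 3.5]
opening: 0.037
grip_force: 51.5
```

```bash
python3 s.py
```

```text
t 17.075 pos [0.5123 0.0061 0.082 ] yaw 46.39 q6 0.629 F [-0.3 -4.7  3.5] Ftool [-3.6  3.  -3.5] T [-0.821 -0.069 -0.07 ] eff6 -0.111 open 0.037 grip 51.5
```

Emit:
send_rows(rows=[[3.4,[0,0,0],5],[3.4,[0,0,0],0],[3.4,[0,0,0],0]])

```text
t: 17.45
tool_pos: [0.5124, 0.0061, 0.082]
tool_rot: [2.937, 1.11, -0.001]
contact_force: [0.9, -5.8, 2.9]
opening: 0.0366
grip_force: 51.5
```

```bash
python3 s.py
```

```text
t 17.45 pos [0.5124 0.0061 0.082 ] yaw 41.42 q6 0.716 F [ 0.9 -5.8  2.9] Ftool [-3.1  4.9 -2.9] T [-0.791 -0.057  0.024] eff6 0.06 open 0.0366 grip 51.5
```

All four clicks are done, at 79.9° with torque near zero. I'll relieve the side load, release, lift and close the fingers.

Emit:
send_rows(rows=[[3.4,[-0.1,0.15,0],0],[3.4,[0,0,0],0],[5.6,[0,0,0],0],[5.6,[0,0,0],0],[5.6,[0,0,0],0],[5.6,[0,0,0],0],[5.6,[0,0,-1],0],[5.6,[0,0,-3],0],[5.6,[0,0,-4],0],[5.6,[0,0,0],0]])

```text
t: 18.7
tool_pos: [0.5153, 0.0047, 0.1671]
tool_rot: [2.936, 1.107, 0.013]
contact_force: [0.5, 0.8, -0.6]
opening: 0.0562
grip_force: 0.0
```

Emit:
send_rows(rows=[[0,[0,0,0],0],[0,[0,0,0],0],[0,[0,0,0],0],[0,[0,0,0],0],[0,[0,0,0],0],[0,[0,0,0],0]], newtons=20)

```text
t: 19.45
tool_pos: [0.5124, 0.0051, 0.1617]
tool_rot: [-2.94, -1.108, 0.0]
contact_force: [-0.5, 0.1, 0.1]
opening: -0.0
grip_force: 0.0
```

```bash
python3 s.py; python3 p.py w3; python3 -c "
from h import *
meas(load('w3'),(.512,.0065),(.542,-.083))
from station import ctrl
from scipy.spatial.transform import Rotation as R
o=ctrl.get_obs();M=R.from_rotvec(o['tool_rot']).as_matrix()
for b in ((.542,-.083,.105),): print((M.T@(np.array(b)-o['tool_pos'])*100).round(2))"
```

```text
t 19.45 pos [0.5124 0.0051 0.1617] yaw 41.3 q6 0.715 F [-0.5  0.1  0.1] Ftool [-0.3 -0.4 -0.1] T [-0.048  0.008  0.007] eff6 0.0 open -0.0 grip 0.0
knob [512.2   7.9] 19.49635124206543 [0.5132 0.0086] 3170 0.11200457556931864
button [541.7 -81.1] 12.722222328186035 [ 0.5415 -0.081 ] 872 0.09625668557511768
[-3.59  8.57  5.68]
```

View pics/w3.png

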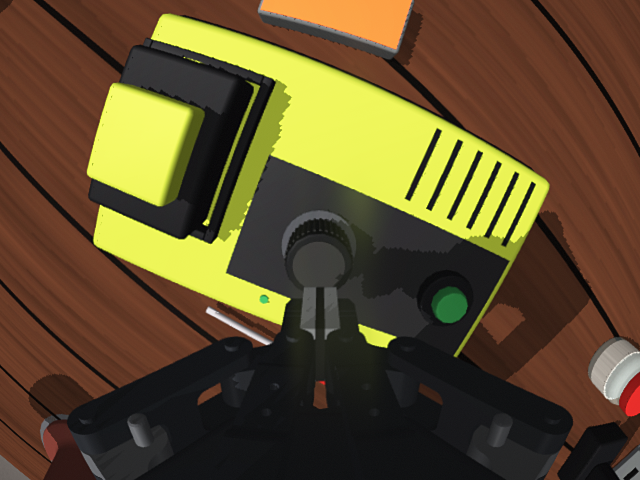

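The wrist view shows the fingers shut above the knob (320,262), the button at (450,305), and everything else undisturbed. Next I'll move over the button and stop 8 mm above it.

Emit:
send_rows(rows=[[0,[-1.2,2.86,0],0],[0,[-1.2,2.86,0],0],[0,[-1.2,2.86,0],0],[0,[0,0,2.8],0],[0,[0,0,2.8],0],[0,[0,0,0],0],[0,[0,0,0],0],[0,[0,0,0],0]])

```text
t: 20.5
tool_pos: [0.5431, -0.0834, 0.1077]
tool_rot: [2.938, 1.108, 0.004]
contact_force: [-0.7, -1.2, 0.2]
opening: 0.0003
grip_force: 0.0
```

```bash
python3 s.py
```

```text
t 20.5 pos [ 0.5431 -0.0834  0.1077] yaw 41.32 q6 0.562 F [-0.7 -1.2  0.2] Ftool [-1.3  0.4 -0.2] T [ 0.022 -0.018  0.03 ] eff6 0.0 open 0.0003 grip 0.0
```

Emit:
send_rows(rows=[[0,[-0.05,0,0.4],0],[0,[0,0,0.4],0],[0,[0,0,0.2],0],[0,[0,0,0.2],0],[0,[0,0,0],0],[0,[0,0,0],0]])

```text
t: 21.25
tool_pos: [0.5416, -0.0834, 0.094]
tool_rot: [-2.94, -1.108, 0.0]
contact_force: [-0.7, 0.2, 2.8]
opening: 0.0002
grip_force: 1.5
```

```bash
python3 s.py
```

```text
t 21.25 pos [ 0.5416 -0.0834  0.094 ] yaw 41.3 q6 0.561 F [-0.7  0.2  2.8] Ftool [-0.4 -0.6 -2.8] T [0.1   0.328 0.012] eff6 0.001 open 0.0002 grip 1.5
```

Halfway down at 2.8 N. I'll continue in small steps.

Emit:
send_rows(rows=[[0,[0,0,0.1],0],[0,[0,0,0.1],0],[0,[0,0,0.1],0],[0,[0,0,0.1],0],[0,[0,0,0],0],[0,[0,0,0],0]])

```text
t: 22.0
tool_pos: [0.5417, -0.0835, 0.091]
tool_rot: [-2.94, -1.108, 0.0]
contact_force: [-5.5, 1.2, 9.4]
opening: -0.0002
grip_force: 4.9
```

```bash
python3 s.py
```

```text
t 22.0 pos [ 0.5417 -0.0835  0.091 ] yaw 41.31 q6 0.561 F [-5.5  1.2  9.4] Ftool [-3.4 -4.5 -9.4] T [ 0.274  0.9   -0.02 ] eff6 0.001 open -0.0002 grip 4.9
```

It has bottomed out, with z stuck at 0.091 and 9.4 N. One slight extra push, then lift.

Emit:
send_rows(rows=[[0,[0,0,0.05],0],[0,[0,0,0],0],[0,[0,0,0],0]])

```text
t: 22.38
tool_pos: [0.5417, -0.0835, 0.0909]
tool_rot: [-2.94, -1.108, 0.001]
contact_force: [-6.4, 2.0, 12.3]
opening: 0.0
grip_force: 6.1
```

Emit:
send_rows(rows=[[0,[0,0,-0.4],0],[0,[0,0,-0.6],0],[0,[0,0,-2],0],[0,[0,0,-3],0],[0,[0,0,-4],0],[0,[0,0,-4],0],[0,[0,0,0],0],[0,[0,0,0],0],[0,[0,0,0],0]])

```text
t: 23.5
tool_pos: [0.5408, -0.0832, 0.2277]
tool_rot: [-2.938, -1.107, 0.003]
contact_force: [-0.4, -0.4, -0.0]
opening: 0.0002
grip_force: 0.0
```

```bash
python3 s.py; python3 p.py w4; python3 -c "
from h import *
meas(load('w4'),(.512,.0065),(.542,-.083))"
```

```text
t 23.5 pos [ 0.5408 -0.0832  0.2277] yaw 41.3 q6 0.561 F [-0.4 -0.4 -0. ] Ftool [-0.6  0.   0. ] T [-0.033 -0.03  -0.039] eff6 0.0 open 0.0002 grip 0.0
knob [512.6   5.9] 19.683332443237305 [0.5126 0.006 ] 1975 0.11185905601451546
button [542. -83.] 11.959757804870605 [ 0.5419 -0.0828] 718 0.0963228044355218
```

View pics/w4.png

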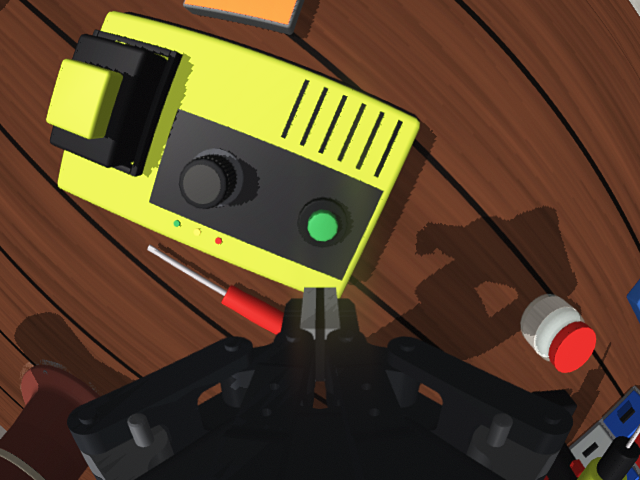

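The button at (322,226) has sprung back to a height of 96.3 mm, and the knob, pack and screwdriver are undisturbed. I'll hand the job in.

```bash
python3 -c "
from station import ctrl
print(ctrl.finish_job())"
```

```text
the job is handed in; nothing more can be done
None
```

I turned the knob anticlockwise to its stop (five clicks, about 0.6 N m there), then four clicks clockwise, and pressed the start button fully at about 12 N; it sprang back and I handed the job in at 23.5 s, with the click position judged only by turn angle and wrist torque.

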